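Feel the rim of a clay pot for chips

TASK

Before the clay pot is packed, check its rim for chips by touch: with the fingers closed together and pointing down, rest the fingertips lightly on top of the rim just above the stub handle, and run them along the rim once all the way round, clockwise as seen from above, touching it all round, until they are back above the handle. Then lift the hand clear. Touch gently: the pot must stay standing where it is, not be pressed hard, tipped, dragged or picked up, and the things around it are left alone.

Things in the scene. Friction and masses are not known exactly. Their poses are not given: they have to be found in the camera images.
- pot: Loose round terracotta stew pot, open, 85 mm high, about 0.95 kg: fingers pressed on it with over some 8 N while sliding drag it round with them. Rim: flat level top, outer diameter 180, inner 166, mid-line radius 86.5 mm. Belly 190, foot 148 mm wide. Origin: centre of its underside, z up, x along its one level stub handle, which ends 150 mm from the axis, about 30 mm thick, its top 14 mm or more below the rim's top.
- rim_0 (a point): Point in the middle of the rim's flat top, 0 degrees clockwise (seen from above) from the stub handle; this one lies straight above the root of the handle, where the check begins and ends.
- rim_1 (a point): Point in the middle of the rim's flat top, 40 degrees clockwise (seen from above) from the stub handle.
- rim_2 (a point): Point in the middle of the rim's flat top, 80 degrees clockwise (seen from above) from the stub handle.
- rim_3 (a point): Point in the middle of the rim's flat top, 120 degrees clockwise (seen from above) from the stub handle.
- rim_4 (a point): Point in the middle of the rim's flat top, 160 degrees clockwise (seen from above) from the stub handle.
- rim_5 (a point): Point in the middle of the rim's flat top, 200 degrees clockwise (seen from above) from the stub handle.
- rim_6 (a point): Point in the middle of the rim's flat top, 240 degrees clockwise (seen from above) from the stub handle.
- rim_7 (a point): Point in the middle of the rim's flat top, 280 degrees clockwise (seen from above) from the stub handle.
- rim_8 (a point): Point in the middle of the rim's flat top, 320 degrees clockwise (seen from above) from the stub handle.
- mat: Dark non-slip rubber mat on the packing table, 360 x 360 mm, 4 mm thick, fixed; the pot stands on it, so the rim's top is 89 mm above the table. Origin: centre of its underside, on the table.
- lid: The pot's own terracotta lid, lying on the table at one side, left or right of the mat: 176 mm across, 60 mm high with its knob. Not part of the check. Origin: centre of its underside.
- vase: Slim white bottle vase, 90 mm across, 150 mm high, standing on the other side of the mat. Not part of the check. Origin: centre of its underside.
- rice_bowl: Small blue-glazed rice bowl, 110 mm across, 55 mm high, at one side of the mat. Not part of the check. Origin: centre of its underside.
- tape_roll: Roll of packing tape lying flat at the other side of the mat, 104 mm across, 48 mm high. Not part of the check. Origin: centre of its underside.

How it is judged:
By the outcome, as a careful person would: the job done as asked, in the order asked, and still so for the second after the job is handed in, with the robot touching nothing.
It also fails if it takes over 67 s, if anything falls off the work surface, if the arm or the gripper's body presses on something with over 40 N, if the wrist force passes 120 N, or if a joint passes its speed limit or range.

ROBOT

A 7-joint arm with a two-finger parallel gripper is mounted at the origin on the work surface. World frame = base frame: x ahead of the robot, y to its left, z up, the work surface at z = 0. Lengths are in m, angles in degrees, forces in N, time in s.
With the tool pointing down it reaches from about 0.35 to 0.775 m from the base axis. Payload 3.1 kg.
Tool frame: the origin (TCP) lies on the centre line of the jaws, within the pads' length; the fingertips stand 17 mm ahead of it and the grasp point (between the pads) lies 2 mm behind it (robot.tip_reach is the distance from the TCP to the fingertips, in m); z points along the fingers, y is the line along which they close (so a half turn about z gives the same grasp; the last joint's range is limited). The gripper opens to 85 mm and grips with 20 to 120 N. Pads are 22 mm wide; open, the fingers measure 114 mm over their backs; the gripper's body (76 mm by 85 mm) begins 54 mm behind the grasp point. The pads swing forward as they close: fully open they stand 13 mm farther back than shut.
Start: joints at [-77.619, 17.813, 0.802, 86.603, -0.252, 75.585, -1.558], TCP at [0.14, 0.532, 0.209] pointing down, gripper open.
Joint ranges: [-154.91, 154.91], [-16.99, 109.72], [-72.82, 74.43], [7.12, 147.25], [-82.49, 262.49], [11.32, 116.49], [-174.64, 174.64]. Speed limits (degrees/s): [159.86, 159.86, 180, 180, 180, 180, 180].

INTERFACE

Orientations are given as [roll, pitch, yaw] about the fixed x, y, z axes, in that order (R = Rz(yaw) Ry(pitch) Rx(roll)).
In Python, from station import robot, fingers, vision, workorder, recognise gives the robot as it stands. Calls block until the motion is done:
- robot.move_to(position, orientation): joint-space move of the TCP to a pose.
- robot.line_to(position, orientation=None, velocity=0.15, f_stop=None): straight line of the TCP; orientation=None keeps the orientation; velocity is the mean speed in m/s. With f_stop (N) it stops when the force on the tool has changed by that much, and returns True; else False.
- robot.move_j(angles): joint-space move.
- fingers.gripper_to(opening, force=None): opening from 0.0 (shut) to 1.0 (fully open); force is the grip in N (None keeps the last); returns when the fingers have stopped.
- robot.pause(seconds).
- robot.inverse_kinematics(position, orientation): joint angles nearest the present ones, or None.
- vision.grab_frame(name): name is "side" or "top"; returns the picture (384x512x3 uint8, red, green, blue); there is no depth.
- vision.calibration(name): a dict with "mtx" (3x3 intrinsics, pixels), "k1" (the pictures are not rectified: a ray, as slopes to the right and down, at radius r is drawn at 1 + k1 r^2 times it, then the intrinsics apply), "extrinsics" (4x4, takes a point from world to camera coordinates). Camera axes: x right, y up, looking along -z (the intrinsics and any distortion apply to the point x, -y, -z); pixel columns grow to the right and rows downward; lengths in m; the calibration is good to about 2 mm. A picture is of the moment at which its call begins. calibration takes no time and is no camera call.
A pose or a line that the arm cannot do raises robot.PlanningError and nothing moves.
- workorder.close_job(): hands the job in; it is judged then, once.
Trained networks look in the newest picture that a camera, given by its name, has taken for a name from the list of things; names that differ only in an ending like _2 or _b are one class to them, and where a whole thing is asked for, a point or a joint stands for the part that bears it (a point fixed in the world has none). Each returns a list of dicts, best first, with "p" (0 to 1); they miss things now and then, are a little off and sometimes report something else, mostly with a low value. They report only what shows in the picture. A call takes as long as a camera call.
- recognise(label, camera): "rect" ([centre column, centre row, width, height] in pixels, round what is visible of it).
Readings, each from a call of its own:
- robot.current_time_s(): time.
- robot.current_joint_positions(): joint angles.
- robot.current_dq(): joint speeds.
- robot.current_joint_torque(): joint torques, N m.
- robot.current_tool_pos(): TCP position.
- robot.current_eef_rot(): TCP orientation.
- robot.current_contact_force(): force on the tool from outside, world axes, zero at the start.
- robot.current_torque(): the same for the moment, N m.
- robot.current_finger_gap(): opening from 0.0 (shut) to 1.0 (fully open).
- robot.current_gripper_force(): force on a finger pad.
Only numpy, scipy, OpenCV 4.12 (cv2) and the standard library are available. Lean on these libraries where they do the work, as an engineer would, in place of code of your own. Each camera call takes 0.05 s, during which the arm holds its last target. There are 200 camera calls.

## Working session

There is one attempt and no reset: what is moved stays moved. The work goes in short steps, each a Python script; the robot and the scene stay as the last script left them, time stands still between calls to the robot, and variables do not carry over. Pictures are saved under pics/ and viewed, at most 10 in all, crops included, and the job is handed in when it is done.

```bash
ls; mkdir -p pics; python3 - <<'E'
from station import robot, fingers, vision, workorder, recognise
import cv2
for n in("top","side"):
    f=vision.grab_frame(n); cv2.imwrite(f"pics/{n}0.png",f[:,:,::-1])
    for l in("pot","rim_0","rim_4","lid","vase","mat","rice_bowl","tape_roll"):
        print(n,l,[(d["p"],d["rect"]) for d in recognise(l,n)[:2]])
    print(vision.calibration(n))
print(robot.current_time_s(),robot.current_tool_pos(),robot.current_eef_rot(),robot.tip_reach)
E
```

```text
pics
top pot []
top rim_0 [(0.56, [285.4, 195.9, 66.1, 78.5])]
top rim_4 [(0.56, [285.4, 195.9, 66.1, 78.5])]
top lid []
top vase [(0.65, [189.7, 186.9, 35.2, 35.0]), (0.6, [395.5, 211.4, 38.2, 29.3])]
top mat [(0.57, [285.9, 205.5, 143.1, 138.4]), (0.52, [356.3, 148.9, 44.0, 36.1])]
top rice_bowl [(0.63, [188.6, 189.3, 36.1, 36.0])]
top tape_roll [(0.87, [356.6, 151.1, 41.1, 36.0])]
{'mtx': array([[371.16862739,   0.        , 252.90461201],
       [  0.        , 371.16862739, 189.42324036],
       [  0.        ,   0.        ,   1.        ]]), 'k1': -0.08963805673692941, 'extrinsics': array([[-0.11757024, -0.99305672, -0.00394849,  0.09857261],
       [ 0.96964243, -0.11565481,  0.21544727, -0.57095038],
       [-0.21440802,  0.02150157,  0.97650749, -1.00042095],
       [ 0.        ,  0.        ,  0.        ,  1.        ]])}
side pot [(0.66, [265.9, 226.7, 96.7, 67.0])]
side rim_0 [(0.74, [264.4, 226.4, 96.7, 62.0])]
side rim_4 [(0.74, [264.4, 226.4, 96.7, 62.0])]
side lid [(0.82, [178.1, 190.9, 65.8, 36.1]), (0.56, [265.9, 227.8, 96.3, 71.7])]
side vase [(0.55, [288.6, 313.6, 43.1, 62.9])]
side mat [(0.59, [256.4, 249.1, 183.2, 131.6])]
side rice_bowl [(0.85, [232.1, 169.9, 34.9, 29.3])]
side tape_roll [(0.74, [347.4, 275.4, 47.1, 45.1])]
{'mtx': array([[468.81255119,   0.        , 247.22680512],
       [  0.        , 468.81255119, 187.30904143],
       [  0.        ,   0.        ,   1.        ]]), 'k1': -0.13212196246484748, 'extrinsics': array([[ 8.89483009e-01, -4.56967165e-01, -9.93462379e-04,
        -4.96912332e-01],
       [ 2.75433373e-01,  5.34391632e-01,  7.99100770e-01,
        -2.55484489e-01],
       [-3.64631915e-01, -7.11060190e-01,  6.01196285e-01,
        -1.10826613e+00],
       [ 0.00000000e+00,  0.00000000e+00,  0.00000000e+00,
         1.00000000e+00]])}
0.9 [0.1402214  0.53185144 0.20913423] [1.79995605e+02 1.28736329e-03 1.65231648e+02] 0.017
```

```bash
python3 -c "
import cv2
a=cv2.imread('pics/top0.png')[90:310,130:430];cv2.imwrite('pics/t0c.png',cv2.resize(a,None,fx=2.6,fy=2.6,interpolation=2))
a=cv2.imread('pics/side0.png')[130:360,120:400];cv2.imwrite('pics/s0c.png',cv2.resize(a,None,fx=2.6,fy=2.6,interpolation=2))"
```

```text
(no output)
```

View pics/t0c.png

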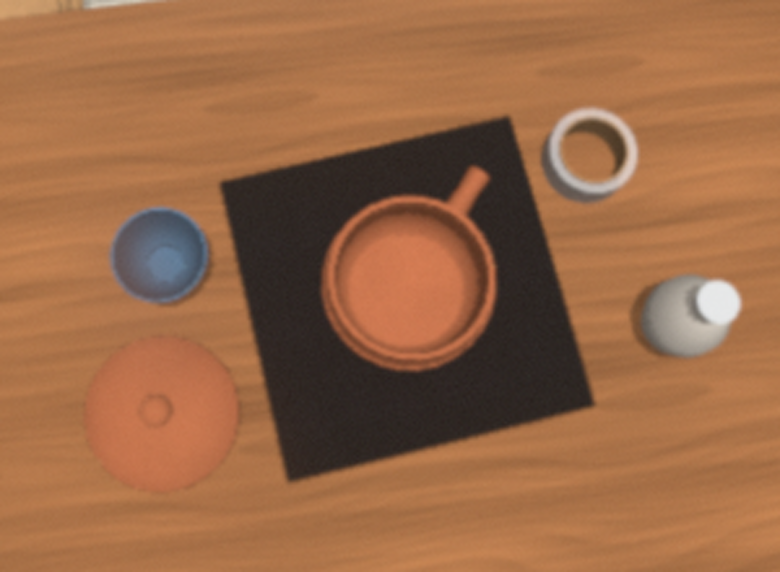

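View pics/s0c.png

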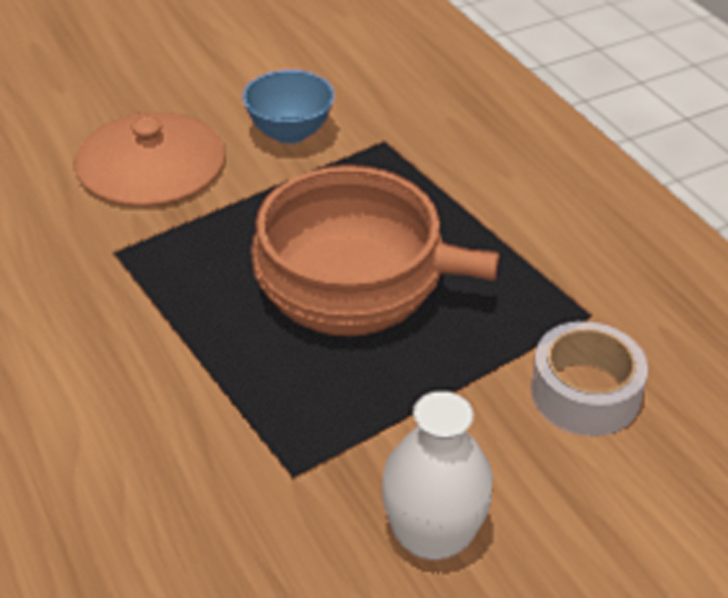

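The top view shows the pot's rim centred near crop (410,280), i.e. pixel (288,198), with the handle running up-right to crop (480,175). The lid and bowl are on the left of the mat, the tape and vase on the right. The side view agrees, with the handle pointing right. Next I'll fit the pot silhouette in both views.

```bash
cat > fit.py <<'E'
import numpy as np,cv2,sys
from scipy.optimize import minimize
from station import vision
def proj(P,c):
    q=(np.c_[P,np.ones(len(P))]@c["extrinsics"].T)[:,:3]
    s=np.c_[q[:,0],-q[:,1]]/-q[:,2:]
    s=s*(1+c["k1"]*(s**2).sum(1,keepdims=True))
    return s@c["mtx"][:2,:2].T+c["mtx"][:2,2]
A=np.linspace(0,2*np.pi,73)
circ=lambda x,y,r,z:np.c_[x+r*np.cos(A),y+r*np.sin(A),0*A+z]
S=4
def hull(m,P,c):
    h=cv2.convexHull(((proj(P,c)+.5)*S).astype(np.float32))
    cv2.fillConvexPoly(m,np.round(h*16).astype(np.int32),1,shift=4)
def model(p,c):
    x,y,a,zb,zh=p[:5]; m=np.zeros((384*S,512*S),np.uint8)
    hull(m,np.r_[circ(x,y,.09,.089),circ(x,y,.09,.081)],c)
    hull(m,np.r_[circ(x,y,.095,zb),circ(x,y,.074,.004),circ(x,y,.0865,.08)],c)
    u=np.array([np.cos(a),np.sin(a),0]);v=np.array([-u[1],u[0],0]);w=np.array([0,0,1])
    o=np.array([x,y,zh]); r=.013
    hull(m,np.vstack([o+u*t+r*np.outer(np.cos(A),v)+r*np.outer(np.sin(A),w) for t in(.08,.15)]),c)
    return cv2.resize(m.astype(np.float32),(512,384),interpolation=cv2.INTER_AREA)
def fit(names,p0):
    data=[]
    for n in names:
        im=cv2.imread(f"pics/{n}0.png").astype(float); c=vision.calibration(n)
        red=np.clip((im[:,:,2]-40)/(150-40),0,1)   # mat dark -> 0
        M=np.zeros((384,512),np.uint8)
        x,y,a=p0[:3]
        hull2=proj(np.vstack([circ(x,y,.115,z) for z in(.0,.09)]+[circ(x+.13*np.cos(a),y+.13*np.sin(a),.03,.05)]),c)
        cv2.fillConvexPoly(M,cv2.convexHull(hull2.astype(np.int32)),1)
        mk=np.where(im[:,:,2]>75,1.,np.clip((im[:,:,2]-40)/60,0,1))
        mk=cv2.morphologyEx(mk,cv2.MORPH_CLOSE,np.ones((9,9)))
        data.append((mk,M,c,n))
    cost=lambda p:sum((((model(p,c)-mk)*M)**2).sum() for mk,M,c,n in data)
    s=np.vstack([p0]+[np.array(p0)+d for d in np.diag([.012,.012,.15,.01,.01])])
    r=minimize(cost,p0,method="Nelder-Mead",options=dict(initial_simplex=s,xatol=1e-4,fatol=.05,maxiter=500))
    return r.x,r.fun
def overlay(p,n,box):
    im=cv2.imread(f"pics/{n}0.png"); c=vision.calibration(n); k=4
    x0,x1,y0,y1=box; im=cv2.resize(im[y0:y1,x0:x1],None,fx=k,fy=k,interpolation=cv2.INTER_CUBIC)
    x,y,a=p[:3]
    for P,col in((circ(x,y,.09,.089),(0,255,0)),(circ(x,y,.083,.089),(255,255,0)),(np.array([[x+.0865*np.cos(a),y+.0865*np.sin(a),.089],[x+.15*np.cos(a),y+.15*np.sin(a),p[4]]]),(255,0,0))):
        q=((proj(P,c)-[x0,y0]+.5)*k).astype(np.int32); cv2.polylines(im,[q],False,col,1)
    return im
if __name__=="__main__":
    # start from ray of pixel (288,198) with plane z=.089
    from scipy.optimize import fsolve
    c=vision.calibration("top")
    xy=fsolve(lambda v:proj(np.array([[v[0],v[1],.089]]),c)[0]-[288,196],[.6,0])
    h=fsolve(lambda v:proj(np.array([[v[0],v[1],.06]]),c)[0]-[314.5,157.5],[.6,0])
    p0=[*xy,np.arctan2(*(h-xy)[::-1]),.045,.06]; print(p0)
    for ns in(["top"],["side"],["top","side"]):
        p,f=fit(ns,p0); print(ns,p.round(4),np.degrees(p[2]).round(1),round(f,1))
    np.save("pot.npy",p)
    a=overlay(p,"top",(240,335,145,240)); b=overlay(p,"side",(212,317,180,275))
    cv2.imwrite("pics/ov.png",np.hstack([a,b]))
E
python3 fit.py
```

```text
[np.float64(0.5426045313540321), np.float64(-0.06360117884033831), np.float64(-0.7191336361928988), 0.045, 0.06]
['top'] [ 0.5462 -0.065  -0.7153 -0.0149  0.112 ] -41.0 184.8
['side'] [ 0.5594 -0.027  -1.1323 -0.0154  0.0748] -64.9 475.4
['top', 'side'] [ 0.5434 -0.0633 -0.7037  0.0313  0.0588] -40.3 1062.2
```

View pics/ov.png

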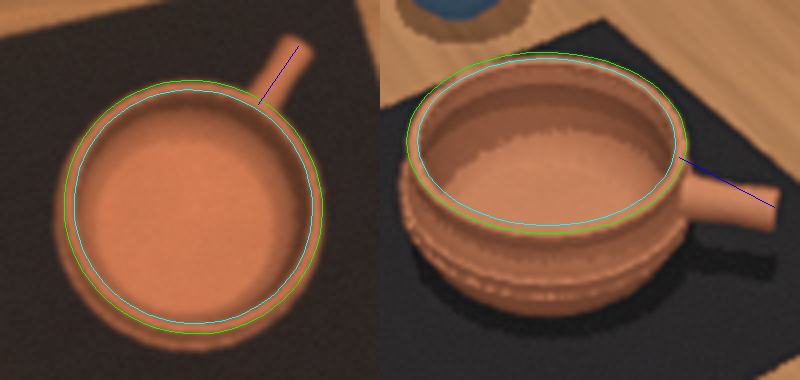

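The overlay sits on the rim in both views within about 2 mm, and the handle direction matches. I'll refine the centre on the rim's bright band.

```bash
cat > ref.py <<'E'
from fit import *
p=np.load("pot.npy")
def score(v,names):
    s=0
    for n in names:
        im=cv2.GaussianBlur(cv2.imread(f"pics/{n}0.png")[:,:,2].astype(np.float32),(0,0),.6);c=vision.calibration(n)
        def I(r):
            q=proj(circ(v[0],v[1],r,.089),c).astype(np.float32)
            return cv2.remap(im,q[:,:1],q[:,1:],cv2.INTER_LINEAR).ravel()
        s+=np.mean(I(.0865)-.5*np.minimum(I(.0865),I(.0795))-.5*np.minimum(I(.0865),I(.0935)))
    return -s
for ns in(["top"],["side"],["top","side"]):
    g=[(score((p[0]+i,p[1]+j),ns),p[0]+i,p[1]+j) for i in np.arange(-.012,.0121,.001) for j in np.arange(-.012,.0121,.001)]
    print(ns,np.round(min(g),4), round(score(p[:2],ns),2))
E
python3 ref.py
```

```text
['top'] [-56.8371   0.5434  -0.0633] -56.84
['side'] [-55.2844   0.5424  -0.0673] -43.57
['top', 'side'] [-1.032362e+02  5.434000e-01 -6.430000e-02] -100.41
```

```bash
cat > touch.py <<'E'
from station import robot, fingers
import numpy as np
C=np.array([.543,-.0645]);a0=np.radians(-40.3);O=[180,0,165.2]
P=lambda d,z:[*(C+.0865*np.array([np.cos(a0-np.radians(d)),np.sin(a0-np.radians(d))])),z]
E
python3 - <<'E'
from touch import *
fingers.gripper_to(0.0,20)
robot.move_to(P(0,.135),O)
print(robot.current_time_s(),robot.current_contact_force())
robot.line_to(P(0,.110),velocity=.05); robot.pause(.3)
print([np.round(robot.current_contact_force(),2) for _ in range(3)],robot.current_finger_gap())
print(robot.line_to(P(0,.098),velocity=.008,f_stop=1.5))
for _ in range(3):
    robot.pause(.1);print(robot.current_time_s(),robot.current_contact_force(),robot.current_tool_pos())
E
```

```text
4.5083 [ 0.30015493  0.15515676 -0.41514716]
[array([ 0.58,  0.32, -0.18]), array([ 0.58,  0.32, -0.18]), array([ 0.58,  0.32, -0.18])] 0.0021279279146818597
False
7.2083 [-0.3191988   0.00291367  0.72279371] [ 0.60897457 -0.12046194  0.09803867]
7.3083 [-0.50240673  0.29455594 -0.36728011] [ 0.60900501 -0.12046348  0.09805387]
7.4083 [ 0.1875211   0.19737538 -0.57377689] [ 0.60897776 -0.12044091  0.09802442]
```

```bash
python3 - <<'E'
from station import vision
import cv2,numpy as np
from fit import proj
o=[]
for n,(x,y) in(("top",(250,120)),("side",(240,150))):
    f=vision.grab_frame(n)[:,:,::-1]; cv2.imwrite(f"pics/{n}1.png",f)
    o.append(cv2.resize(f[y:y+100,x:x+100],None,fx=4,fy=4,interpolation=2))
    print(n,proj(np.array([[.609,-.1205,.081],[.609,-.1205,.2]]),vision.calibration(n)))
cv2.imwrite("pics/c1.png",np.hstack(o))
E
```

```text
top [[304.30652116 171.52428067]
 [310.43924819 159.2102246 ]]
side [[286.27196553 221.51917498]
 [288.73123081 184.11009767]]
```

View pics/c1.png

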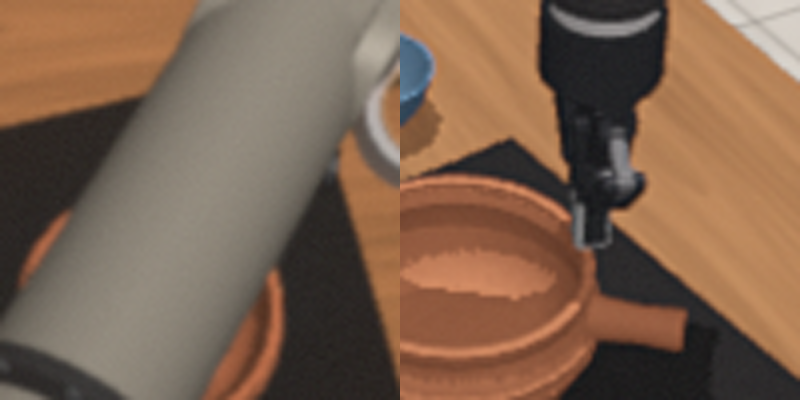

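```bash
python3 - <<'E'
import cv2
f=cv2.imread("pics/side1.png")[165:255,255:335]; f=cv2.convertScaleAbs(f,alpha=1.5,beta=25)
cv2.imwrite("pics/c2.png",cv2.resize(f,None,fx=6.5,fy=6.5,interpolation=2))
E
```

```text
(no output)
```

View pics/c2.png

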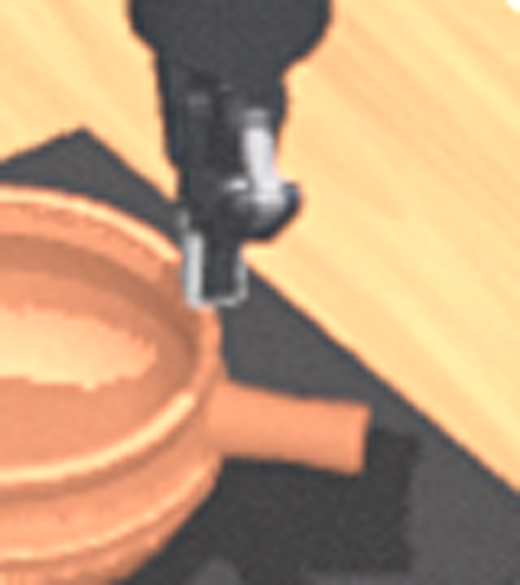

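The side view shows the closed fingertips ending at about (288,212). That's 8–10 px above where the reported pose puts them, and nothing is being touched. It looks as if the tips are still about 25 mm above the rim, so I'll keep descending slowly with a force guard.

```bash
python3 - <<'E'
from touch import *
from station import vision
import cv2
for z in(.092,.086,.080):
    s=robot.line_to(P(0,z),velocity=.01,f_stop=2.0)
    print(s,np.round(robot.current_contact_force(),2),np.round(robot.current_tool_pos(),4),robot.current_time_s())
    if s: break
f=vision.grab_frame("side")[:,:,::-1]; cv2.imwrite("pics/side2.png",f)
cv2.imwrite("pics/c3.png",cv2.resize(f[165:255,255:335],None,fx=6.5,fy=6.5,interpolation=2))
E
```

```text
False [-0.28  0.33 -0.89] [ 0.609  -0.1205  0.092 ] 8.2583
False [0.01 0.14 0.57] [ 0.609  -0.1205  0.086 ] 9.0083
False [ 0.18  0.45 -0.81] [ 0.609  -0.1205  0.08  ] 9.7583
```

View pics/c3.png

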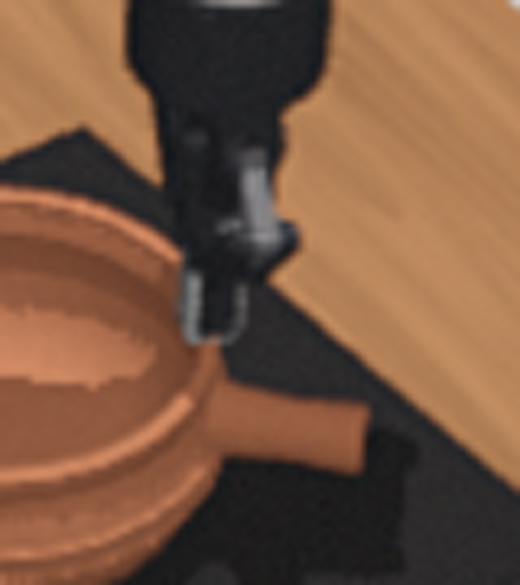

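The tips are now at about row 218, still some 4 px (about 12 mm) above the rim. I'll continue with the guard.

```bash
python3 - <<'E'
from touch import *
from station import vision
import cv2
for z in np.arange(.076,.0555,-.004):
    s=robot.line_to(P(0,z),velocity=.01,f_stop=2.0)
    print(s,np.round(robot.current_contact_force(),2),np.round(robot.current_tool_pos(),4),robot.current_time_s())
    if s: break
for _ in range(3): robot.pause(.05);print(np.round(robot.current_contact_force(),2))
f=vision.grab_frame("side")[:,:,::-1]; cv2.imwrite("pics/side3.png",f)
cv2.imwrite("pics/c4.png",cv2.resize(f[165:255,255:335],None,fx=6.5,fy=6.5,interpolation=2))
E
```

```text
False [-0.4   0.34 -0.47] [ 0.6089 -0.1204  0.0759] 10.3583
False [-0.12  0.55 -0.57] [ 0.6089 -0.1205  0.0719] 10.9083
False [-0.66 -0.06  0.09] [ 0.6089 -0.1205  0.068 ] 11.4583
True [-0.72  0.02  5.63] [ 0.6092 -0.1205  0.067 ] 11.725
[-0.61  1.19  4.96]
[-0.4   0.32  5.51]
[-0.2  -0.02  6.29]
```

View pics/c4.png

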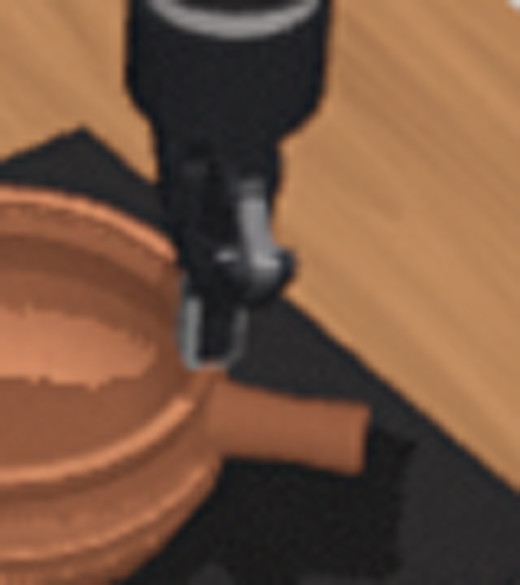

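Contact came at TCP z = 0.067, and the picture shows the tips on the rim above the handle root. I'll ease the force to about 3 N and sweep the first stretch with a small height correction per segment.

```bash
cat > sweep.py <<'E'
from touch import *
import sys
from station import vision
import cv2
def sweep(d0,d1,z,step=7.5,v=.03,Ft=3.0):
    z0=z;log=[]
    for d in np.arange(d0+step,d1+.01,step):
        s=robot.line_to(P(d,z),velocity=v,f_stop=5.5)
        F=robot.current_contact_force()
        log.append((d,round(z,5),*np.round(F,1),int(s)))
        z+=np.clip((F[2]-Ft)*6e-5,-.0002,.0003)
        if s: z+=.0003
        if abs(z-z0)>.002 or np.hypot(F[0],F[1])>8: print("ABORT");break
    return d,z,log
def shot(k):
    f=vision.grab_frame("side")[:,:,::-1]; cv2.imwrite(f"pics/side{k}.png",f)
    cv2.imwrite(f"pics/c{k}.png",cv2.resize(f[165:265,210:310],None,fx=5,fy=5,interpolation=2))
E
python3 - <<'E'
from sweep import *
z=.0674
robot.line_to(P(0,z),velocity=.01); robot.pause(.1)
F=np.mean([robot.current_contact_force()]+[(robot.pause(.05),robot.current_contact_force())[1] for _ in range(3)],0);print(F)
z+=np.clip((F[2]-3)*1e-4,-.0003,.0003)
d,z,l=sweep(0,60,z)
for r in l:print(*r)
print(d,z,robot.current_time_s(),robot.current_tool_pos());shot(5)
E
```

```text
[0.67775505 0.08429702 0.46123589]
7.5 0.06715 0.5 -0.3 0.7 0
15.0 0.06701 -0.5 -0.8 -0.3 0
22.5 0.06681 -1.4 0.3 2.5 0
30.0 0.06679 0.4 0.3 3.6 0
37.5 0.06682 0.1 -1.1 4.5 0
45.0 0.06691 0.1 -1.0 5.3 0
52.5 0.06705 -0.1 -0.2 5.8 0
60.0 0.06721 -0.2 -0.9 4.3 0
60.0 0.06729053262609792 16.6833 [ 0.52642122 -0.14945025  0.06699517]
```

View pics/c5.png

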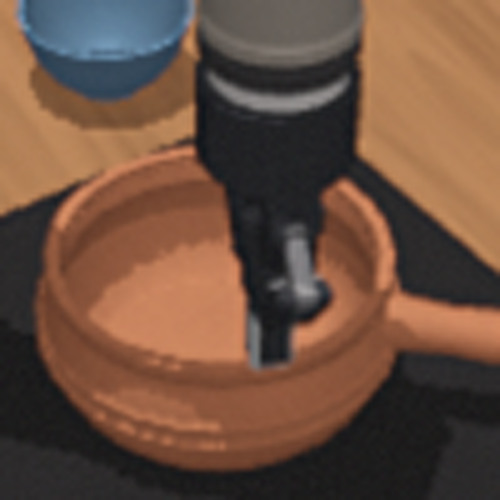

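In the picture the tips are on the near rim at crop (265,365), and the pot hasn't moved. But the force fell to zero between 0° and 20°, so I'll lift off, go back above the handle and do the whole lap again with tighter control.

```bash
python3 - <<'E'
import re
s=open("sweep.py").read()
s=s.replace("step=7.5","step=5").replace("Ft=3.0","Ft=3.5").replace("*6e-5,-.0002,.0003","*8e-5,-.0003,.0003")
open("sweep.py","w").write(s)
E
python3 - <<'E'
from sweep import *
robot.line_to(P(60,.085),velocity=.06)
robot.line_to(P(0,.085),velocity=.12)
robot.line_to(P(0,.0695),velocity=.04); robot.pause(.1)
z=.0685; meas=lambda:np.mean([(robot.pause(.04),robot.current_contact_force()[2])[1] for _ in range(4)])
print("free",meas())
robot.line_to(P(0,.0675),velocity=.01)
z=.0672
for _ in range(5):
    robot.line_to(P(0,z),velocity=.01); F=meas(); print(round(z,5),round(F,2))
    if 2.5<F<4.7: break
    z+=np.clip((F-3.5)*7e-5,-.0003,.0003)
if 2<F<6:
    d,z,l=sweep(0,60,z)
    for r in l:print(*r)
    print(d,z,robot.current_time_s())
E
```

```text
free -0.1531950305457715
0.0672 -0.07
0.06695 0.64
0.06675 2.63
5.0 0.06675 0.5 1.1 4.1 0
10.0 0.0668 -0.1 1.7 4.7 0
15.0 0.06689 0.9 1.2 5.3 0
20.0 0.06704 0.8 0.4 4.3 0
25.0 0.06711 0.5 0.3 5.2 0
30.0 0.06725 -0.5 0.1 2.6 0
35.0 0.06718 0.1 0.1 3.5 0
40.0 0.06718 -1.5 -0.9 2.9 0
45.0 0.06713 -1.7 -0.5 2.7 0
50.0 0.06706 -1.0 0.1 2.6 0
55.0 0.06699 -1.8 0.2 2.4 0
60.0 0.0669 -0.7 0.4 2.8 0
60.0 0.06684521980514324 25.2667
```

Contact now holds steady at 2.4–5.3 N, so I'll carry on round, checking the pictures part way.

```bash
python3 - <<'E'
from sweep import *
d,z,l=sweep(60,200,.06684)
for r in l:print(*r)
print(d,z,robot.current_time_s());shot(6)
E
```

```text
65.0 0.06684 -0.3 -0.0 3.7 0
70.0 0.06686 0.4 -0.1 4.8 0
75.0 0.06696 -0.6 -0.3 4.1 0
80.0 0.067 -0.2 -0.6 3.5 0
85.0 0.06701 0.2 -0.3 3.7 0
90.0 0.06703 -0.2 -0.9 3.9 0
95.0 0.06706 0.9 -0.7 3.4 0
100.0 0.06705 0.0 -1.0 2.2 0
105.0 0.06694 0.2 -0.3 2.3 0
110.0 0.06685 -0.3 -0.9 3.5 0
115.0 0.06685 1.3 -1.5 4.0 0
120.0 0.0669 -0.1 -0.8 5.2 0
125.0 0.06703 0.4 -1.2 4.4 0
130.0 0.0671 -1.1 -0.5 2.1 0
135.0 0.06699 0.0 0.4 3.4 0
140.0 0.06698 0.7 -0.2 2.7 0
145.0 0.06692 0.7 -1.1 2.9 0
150.0 0.06687 0.2 -1.1 4.4 0
155.0 0.06695 -1.0 -1.6 3.6 0
160.0 0.06696 0.4 -1.2 4.5 0
165.0 0.06703 -0.3 -0.6 2.4 0
170.0 0.06695 -1.7 -1.0 3.9 0
175.0 0.06698 -1.1 0.5 2.8 0
180.0 0.06693 -0.8 -1.4 3.9 0
185.0 0.06696 -1.0 -0.7 2.8 0
190.0 0.06691 1.2 0.6 3.3 1
195.0 0.06719 -0.7 -0.3 3.6 1
200.0 0.0675 -0.4 0.4 3.8 1
200.0 0.06781818101254086 36.025
```

View pics/c6.png

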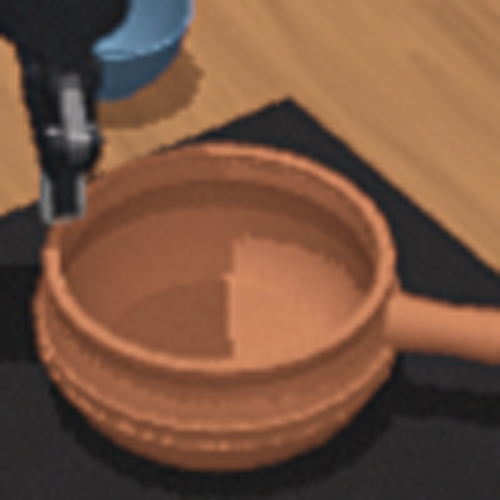

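The pot hasn't moved, and the tips are on the left rim at crop (62,218). The stop flag fired on the last three segments, so I'll check where the arm really is.

```bash
python3 - <<'E'
from touch import *
t=np.array(robot.current_tool_pos());v=t[:2]-C
print(t,np.hypot(*v),np.degrees(a0-np.arctan2(v[1],v[0]))%360,robot.current_contact_force(),robot.current_torque(),robot.current_joint_torque(),np.round(robot.current_joint_positions(),1),robot.current_time_s())
E
```

```text
[ 0.48366032 -0.00159857  0.06697056] 0.08647419928879653 186.36895799829193 [-0.21587697 -0.17118914  4.09130547] [ 0.00823999  0.13295991 -0.01083125] [ 1.39422534e-02 -2.75957304e+01  9.93340373e+00 -1.65752113e+01
 -3.74538620e-03 -1.23299863e-01 -5.38511129e-03] [-50.4  31.2  65.8 109.2 -32.1  61.7 103.9] 36.075
```

```bash
python3 - <<'E'
from touch import *
for d in range(190,361,10):
    q=robot.inverse_kinematics(P(d,.067),O); print(d,None if q is None else np.round(q,0))
s=robot.line_to(P(188.5,.06696),velocity=.02,f_stop=9)
print(s,robot.current_contact_force(),robot.current_tool_pos(),np.round(robot.current_joint_positions(),1),robot.current_time_s())
E
```

```text
190 [-51.  31.  66. 109. -33.  61. 104.]
200 [-50.  32.  65. 107. -33.  62. 103.]
210 [-49.  34.  64. 105. -34.  63. 103.]
220 [-48.  35.  63. 103. -35.  64. 102.]
230 [-46.  37.  62. 100. -36.  65. 102.]
240 [-45.  38.  61.  98. -36.  66. 102.]
250 [-43.  39.  60.  96. -37.  67. 102.]
260 [-41.  41.  60.  93. -37.  68. 103.]
270 [-39.  42.  59.  91. -38.  69. 103.]
280 [-37.  43.  58.  89. -38.  70. 104.]
290 [-35.  43.  58.  88. -38.  70. 105.]
300 [-33.  44.  57.  87. -38.  71. 105.]
310 [-31.  44.  57.  86. -38.  71. 107.]
320 [-29.  44.  57.  85. -38.  71. 108.]
330 [-28.  44.  57.  85. -38.  71. 109.]
340 [-27.  44.  57.  86. -38.  71. 110.]
350 [-26.  44.  57.  86. -38.  71. 112.]
360 [-25.  43.  57.  87. -38.  70. 113.]
False [-3.11607475 -2.25773015  6.71287083] [ 0.4848076  -0.00077651  0.06694321] [-50.3  31.5  65.8 108.9 -32.1  61.9 103.7] 36.4
```

```bash
sed -i 's/f_stop=5.5/f_stop=8/' sweep.py; python3 - <<'E'
from sweep import *
d,z,l=sweep(188.5,228.5,.0671)
for r in l:print(*r)
t=np.array(robot.current_tool_pos());v=t[:2]-C
print(d,z,np.degrees(a0-np.arctan2(v[1],v[0]))%360,np.hypot(*v),t,robot.current_time_s())
E
```

```text
193.5 0.0671 -1.7 -3.3 3.2 0
198.5 0.06707 -0.8 -0.1 2.4 0
203.5 0.06698 -2.4 -1.2 4.2 0
208.5 0.06704 -1.6 -0.4 3.7 0
213.5 0.06705 -0.6 -0.3 3.2 0
218.5 0.06703 -1.6 -0.5 4.2 0
223.5 0.06709 -1.9 -0.5 1.2 0
228.5 0.06691 -0.7 0.3 4.2 1
228.5 0.06726761696605137 224.22814033887343 0.08675667594502322 [0.53472716 0.02186134 0.06699296] 39.4083
```

```bash
sed -i 's/-.0003,.0003)/-.00012,.0003)/; s/        if s: z+=.0003/        if s:\n            z+=.0001; robot.line_to(P(d,z),velocity=v,f_stop=10)/' sweep.py; python3 - <<'E'
from sweep import *
d,z,l=sweep(224.2,304.2,.06705)
for r in l:print(*r)
t=np.array(robot.current_tool_pos());v=t[:2]-C
print(d,z,np.degrees(a0-np.arctan2(v[1],v[0]))%360,np.hypot(*v),t,robot.current_time_s())
E
```

```text
229.2 0.06705 -0.7 0.7 4.8 1
234.2 0.06725 0.1 -0.5 1.1 0
239.2 0.06713 -0.8 0.2 2.1 0
244.2 0.06702 -2.0 0.2 4.1 0
249.2 0.06707 0.3 0.6 2.4 0
254.2 0.06699 1.0 1.1 3.9 1
259.2 0.06712 -3.4 1.9 4.8 0
264.2 0.06723 -1.7 1.5 3.8 0
269.2 0.06725 0.7 -0.9 0.6 0
274.2 0.06713 1.1 -0.1 1.0 0
279.2 0.06701 -1.3 0.6 3.0 0
284.2 0.06697 -0.8 1.7 2.6 0
289.2 0.0669 -1.2 2.1 3.9 0
294.2 0.06693 0.6 1.7 4.5 0
299.2 0.06701 -0.5 2.2 3.5 0
304.2 0.06701 0.1 1.6 3.8 0
304.2 0.06703532431202286 304.3396130630782 0.08654139186568684 [ 0.62645003 -0.04157609  0.06706828] 46.2667
```

```bash
python3 - <<'E'
from sweep import *
d,z,l=sweep(304.2,364.3,.06702)
for r in l:print(*r)
t=np.array(robot.current_tool_pos());v=t[:2]-C
print(z,np.degrees(a0-np.arctan2(v[1],v[0]))%360,np.hypot(*v),t,robot.current_time_s())
E
```

```text
309.2 0.06702 0.4 1.4 3.9 0
314.2 0.06705 0.5 2.5 3.5 0
319.2 0.06705 0.9 0.5 3.5 0
324.2 0.06705 -0.1 1.4 4.0 0
329.2 0.06709 0.2 1.5 3.0 0
334.2 0.06705 0.2 1.3 3.6 0
339.2 0.06706 -0.5 -0.0 3.4 0
344.2 0.06705 0.8 0.6 4.1 0
349.2 0.0671 1.2 -0.1 3.7 0
354.2 0.06712 -0.9 1.4 3.2 0
359.2 0.0671 0.1 -0.8 3.8 0
364.2 0.06712 0.0 0.3 2.7 0
0.06705567423828265 4.88327488314833 0.08661408113956698 [ 0.60404918 -0.125941    0.06712663] 51.0667
```

```bash
python3 - <<'E'
from sweep import *
robot.line_to(P(4.9,.22),velocity=.1); print(robot.current_time_s(),robot.current_contact_force())
shot(9)
a=cv2.imread("pics/side0.png").astype(int)[180:262,215:317];b=cv2.imread("pics/side9.png").astype(int)[180:262,215:317]
cv2.imwrite("pics/cmp.png",cv2.resize(np.hstack([a,b]).astype(np.uint8),None,fx=3.5,fy=3.5))
E
```

```text
52.7417 [-0.40071596  0.43966664 -0.63967886]
```

View pics/cmp.png

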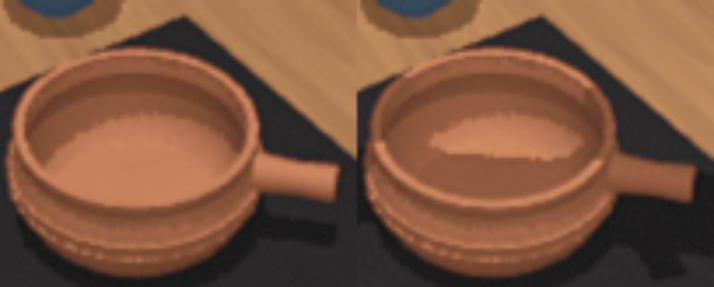

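The before and after views match (rim and handle at the same pixels), and the hand is clear of everything. I'm handing in the job.

```bash
python3 -c "
from station import workorder; print(workorder.close_job())"
```

```text
the job is handed in; nothing more can be done
None
```

I ran the closed fingertips clockwise round the whole rim at about 1–7 N (lightest, about 0.6–1 N, near 270°), lifted clear at 52.7 s and handed the job in with the pot where it stood, but a first try lost contact near the handle after reaching 60°, so I lifted off and restarted there; no verdict came back.

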